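# Unlock the fossil case

### The arm

A 6-joint arm with a two-finger parallel gripper is mounted at the origin on the work surface. World frame = base frame: x ahead of the robot, y to its left, z up, the work surface at z = 0. Lengths are in m, angles in degrees, forces in N, time in s.
With the tool pointing down it reaches from about 0.275 to 0.825 m from the base axis. Payload 5.2 kg.
Tool frame: the origin (TCP) lies midway between the tips of the shut fingers; the grasp point (between the pads) lies behind it (ctrl.grip_point_offset is the z of the grasp point in the tool frame, in m); z points along the fingers, y is the line along which they close (so a half turn about z gives the same grasp; the last joint's range is limited). The gripper opens to 93 mm and grips with 3 to 60 N. Pads are 15 mm wide; open, the fingers measure 128 mm over their backs; the gripper's body (75 mm by 188 mm) begins 65 mm behind the grasp point.
Start: joints at [65.615, 14.817, 87.949, -0, 77.235, -11.62], TCP at [0.122, 0.536, 0.219] pointing down, gripper open.
Joint ranges: [-179.93, 179.93], [-52.35, 119.4], [10.71, 147.94], [-69.91, 249.91], [12.55, 155.21], [-178.61, 178.61]. Speed limits (degrees/s): [147.25, 147.25, 180, 180, 180, 180].

### API

Orientations are given as a 3x3 rotation matrix whose columns are the frame's x, y, z axes.
In Python, from bench import ctrl gives the robot as it stands.
- The arm moves only by the tool step_arm, never from a script. Its argument "moves" is a list of rows, each an object of numbers: "tx", "ty", "tz": the shift along the tool's x, y, z in m; "rx", "ry", "rz": the turn, a rotation vector about the tool's x, y, z in rad; "fingers": the opening in per cent of the stroke, from 0 (shut) to 100 (fully open). In form: [{"tx": .., "ty": .., "tz": .., "rx": .., "ry": .., "rz": .., "fingers": ..}, ...]. A call has 1 to 10 rows; each row is the pose to reach, as a shift and turn from the pose commanded when the call began, along the tool's axes at that moment; what a row does not reach only later rows make up. A row lasts 1/10 s, in which the tool goes at most 50 mm and 8.59 degrees, less where a joint would pass 70% of its speed; a pose out of reach is approached as far as the arm can. A call with a gripper value outside its range is refused whole. The fingers move at their own pace and stop on an object; "squeeze" is the grip in N (left out, the last holds). Time passes only in rows, so rows that repeat a pose let the fingers close. It gives the time, the measured TCP pose, the force and the opening at its end, in the units of the state.
- ctrl.state(): the state, without advancing time (a new reading comes with each control period).
- ctrl.camera(name): name is "side" or "top" or "wrist"; returns a dict with "image" (384x512x3 uint8, red, green, blue), "fx", "fy", "cx", "cy" (pixels), "rvec" (rotation vector, rad) and "tvec" (3), from world to camera coordinates, as OpenCV has them; the wrist camera has in their place "mount" (4x4, takes a point from camera to tool coordinates, whose origin is the TCP and whose axes are the flange's). Camera axes: x right, y down, z forward; pixel columns grow to the right and rows downward; lengths in m; the calibration is good to about 2 mm. A picture is of the moment at which its call begins: read the wrist's pose just before it. There is no depth.
- ctrl.hand_in(): hands the job in, once; it reports no verdict.
Trained networks look in a picture, given as the dict that the camera call returned (one of the last four; its "shot" number tells which), for a name from the list of things; names that differ only in an ending like _2 or _b are one class to them, and where a whole thing is asked for, a point or a joint stands for the part that bears it (a point fixed in the world has none). Each returns a list of dicts, best first, with "p" (0 to 1); they miss things now and then, are a little off and sometimes report something else, mostly with a low value. They report only what shows in the picture. A call takes as long as a camera call.
- ctrl.boxes_of(picture, thing): "point" ([x, y, z] in m, in world coordinates, good to about 4 mm: the middle of the surface that is visible of it).
The state is a dict: "clock": time; "q": joint angles; "qd": joint speeds; "effort": joint torques, N m; "tcp_pos": TCP position; "ee_rot": TCP orientation; "ft_force": force on the tool from outside, world axes, zero at the start; "torque": the same for the moment, N m; "opening": opening from 0.0 (shut) to 1.0 (fully open).
Only numpy, scipy, OpenCV 4.12 (cv2) and the standard library are available. Lean on these libraries where they do the work, as an engineer would, in place of code of your own. Each camera call takes 0.05 s, during which the arm holds its last target. There are 200 camera calls.

### The job

Take the key out of its wooden block, push it fully home into the lock on the sloping front of the specimen case (feel for the keyway, it does not rest at a fixed angle), and turn it clockwise until the hidden bolt lets the clear lid spring up. Leave the key in the lock, let go and move clear, and do not disturb the brush, the jar or the stone on the bench.

Things in the scene. Friction and masses are not known exactly. Their poses are not given: they have to be found in the camera images.
- key: Key, 80 mm long, 50 g, loose, standing tip down in the block. Origin at the centre of the blade's tip; z up the key to its head, x across the blade's width, y through its thickness. Steel blade 17 mm wide (x), 5 mm thick (y), z = 0 to 34 mm, its tip bevelled 1 mm on the broad sides; round collar 22 mm wide, z = 34 to 38 mm. A half turn about z makes no difference.
- key_tip (a point): Centre of the tip of the key's blade (the key's origin); axes as the key's.
- key_head (a point): Centre of the key's flat black head, 59 mm above its tip; axes as the key's. The head is 28 mm wide (x), 10 mm thick (y), 42 mm tall, from z = 38 to 80 mm of the key; pinch it across its thickness.
- block: Wooden key block, 90 x 60 x 40 mm (x, y, z), fixed. Origin at the centre of its underside. The key hangs in a slot 20 mm (x) by 8 mm (y), 37 mm deep, in the middle of its top, with its collar resting on the top (tip 6 mm above the bench).
- lock: Steel lock mouth on the case's sloping front. Origin at the centre of the mouth; z out of the lock along its axis, leaning 35 degrees from vertical (push the key along -z); x up the slope, y across. Funnel 29.6 mm wide at z = 0, narrowing at 45 degrees to a bore 19.6 mm wide from z = -5 to -12 mm, where the turning plug's flat face with the keyway lies.
- keyway (a point): Centre of the plug's face, 12 mm inside the lock; axes as the lock's, not the plug's. The keyway in it is a slot 21 x 6.8 mm, 18 mm deep (floor at the lock's z = -30 mm: key fully home, its collar 4 mm above the mouth). The slot's angle is not reported: its length rests anywhere within 0.5 rad of the lock's x axis. A key over about 12 degrees off stops on the face until turned to the slot.
- bolt (a point): Inside the lock, 38 mm below its mouth, on its axis: the pivot of the hidden bolt, turned by the plug. The plug stays where left; turning takes up to 0.15 N m. Turn clockwise seen from outside (the lock's x towards -y). The bolt lets go when the slot is about 0.75 rad clockwise of the lock's x axis; the key has about 0.1 rad of play in the slot; stops at 1.3 rad clockwise and 0.55 rad the other way.
- lid (a joint): Angle of the case's clear lid (300 mm wide, 196 mm deep, aluminium rim, hinged on the far side): 0 is shut and held by the bolt (reads up to about 0.01); when the bolt lets go a spring lifts it to about 0.2 rad, the front edge rising some 40 mm, where it stays.
- lid_edge (a point): Middle of the lid's front edge, on its top, 133 mm above the bench when shut.
- case: Grey specimen case, 300 x 300 mm, 133 mm high with lid, fixed. Origin at the centre of its underside; x points from its front to its back, y across. Front (-x) wall 50 mm high, then a panel sloping up at 35 degrees for 130 mm to the lid's front edge. The lock mouth stands 8 mm proud of the panel, midway across, 50 mm up the slope.
- brush: Loose hand brush lying on the bench; a bystander.
- jar: Loose closed jar 60 mm wide, 90 mm high, standing on the bench; origin at the centre of its underside; a bystander.
- rock: Loose pale round-topped stone 74 mm wide, 37 mm high, on the bench; origin at the centre of its underside; a bystander.

How it is judged:
By the outcome, as a careful person would: the job done as asked, in the order asked, and still so for the second after the job is handed in, with the robot touching nothing.
It also fails if it takes over 61 s, if anything falls off the work surface, if the arm or the gripper's body presses on something with over 40 N, if the wrist force passes 120 N, or if a joint passes its speed limit or range.

## Working session

There is one attempt and no reset: what is moved stays moved. The work goes in short steps, Python scripts to look and compute and a tool call to move; the robot and the scene stay as the last step left them, time stands still between calls to the robot, and variables do not carry over. Pictures are saved under pics/ and viewed, on a budget of 10 in all, crops included, one or two more only if the job needs it, and the job is handed in when it is done.

Besides the shell and the picture viewer there is one more tool, called after "Request:" as name(argument=value, ...) on one line, values as JSON. step_arm: Moves the arm, as the interface text tells. Its arguments: {"type":"object","properties":{"moves":{"type":"array","items":{"type":"object","properties":{"tx":{"type":"number"},"ty":{"type":"number"},"tz":{"type":"number"},"rx":{"type":"number"},"ry":{"type":"number"},"rz":{"type":"number"},"fingers":{"type":"number"}}}},"squeeze":{"type":"number"}},"required":["moves"]}

```bash
mkdir -p pics; ls
python3 - <<'E'
from bench import ctrl
import cv2,numpy as np
s=ctrl.state();print(s['clock'],s['tcp_pos'],np.round(s['ee_rot'],3).tolist(),s['opening'],ctrl.grip_point_offset)
ims=[]
for n in('top','side'):
    p=ctrl.camera(n);ims.append(p['image'])
    print(n,p['fx'],p['cx'],p['cy'],p['rvec'],p['tvec'])
    for t in('key','key_head','block','lock','case','lid','brush','jar','rock'):
        print(t,[(np.round(d['point'],3).tolist(),round(d['p'],2)) for d in ctrl.boxes_of(p,t)[:2]])
cv2.imwrite('pics/top.png',ims[0][...,::-1]);cv2.imwrite('pics/side.png',ims[1][...,::-1])
E
```

```text
pics
0.0 [0.12125526 0.53589654 0.21783443] [[-0.975, 0.221, -0.001], [0.221, 0.975, -0.002], [0.0, -0.002, -1.0]] 0.998463262434736 -0.0188
top 390.71625026100827 259.2547462395792 189.7208461141133 [ 2.13663172 -2.08791049  0.20680853] [-0.00246914  0.568083    1.01906261]
key []
key_head [([0.519, -0.346, 0.077], 0.61)]
block [([0.518, -0.339, 0.042], 0.59)]
lock [([0.666, 0.092, 0.079], 0.46)]
case [([0.6, 0.187, 0.134], 0.71), ([0.515, -0.344, 0.08], 0.19)]
lid [([0.584, 0.227, 0.129], 0.83), ([0.674, -0.156, 0.029], 0.26)]
brush [([0.363, -0.109, 0.019], 0.85)]
jar [([0.696, -0.307, 0.089], 0.56)]
rock [([0.673, -0.156, 0.03], 0.65)]
side 489.8131679467146 250.82073845409658 198.30434046119402 [ 2.14713001 -0.93838497  0.40937289] [-0.37189362  0.33538887  0.98868836]
key [([0.514, -0.351, 0.068], 0.63)]
key_head [([0.664, 0.083, 0.082], 0.73), ([0.512, -0.347, 0.068], 0.71)]
block [([0.502, -0.356, 0.037], 0.88)]
lock [([0.662, 0.089, 0.084], 0.44)]
case [([0.554, 0.15, 0.106], 0.66)]
lid [([0.57, 0.226, 0.134], 0.7)]
brush [([0.355, -0.112, 0.024], 0.75), ([0.665, -0.165, 0.03], 0.51)]
jar [([0.684, -0.323, 0.06], 0.87), ([0.513, -0.353, 0.067], 0.42)]
rock [([0.668, -0.162, 0.028], 0.61)]
```

View pics/top.png

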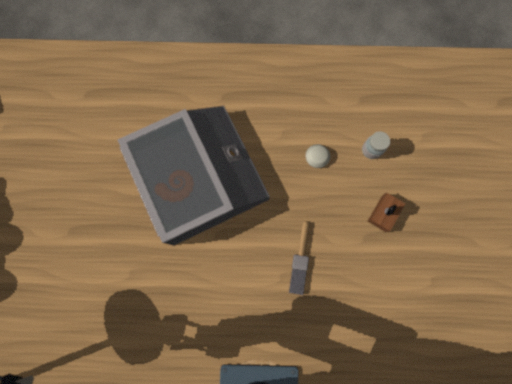

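View pics/side.png

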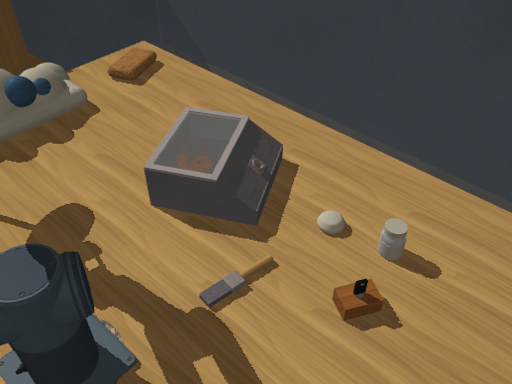

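The top view shows the lid corners near (121,141), (187,110), (228,208), (165,240), the lock at (233,152) and the block at (387,212). The side view confirms the layout, with the key standing upright in the block.

```bash
cat > h.py <<'E'
from bench import ctrl
import cv2,numpy as np
from scipy.spatial.transform import Rotation as R
def cam(p,s=None):
    K=np.array([[p['fx'],0,p['cx']],[0,p['fy'],p['cy']],[0,0,1]])
    if 'rvec' in p:
        Rm=cv2.Rodrigues(np.array(p['rvec'],float))[0];return K,Rm.T,-Rm.T@np.array(p['tvec'])
    T=np.eye(4);T[:3,:3]=s['ee_rot'];T[:3,3]=s['tcp_pos'];T=T@np.array(p['mount']);return K,T[:3,:3],T[:3,3]
def proj(X,c):
    K,Rw,o=c;x=(np.atleast_2d(X)-o)@Rw@K.T;return x[:,:2]/x[:,2:]
def onplane(uv,z,c):
    K,Rw,o=c;d=np.c_[np.atleast_2d(uv),np.ones(len(np.atleast_2d(uv)))]@np.linalg.inv(K).T@Rw.T
    return o+d*((z-o[2])/d[:,2])[:,None]
def rel(pos,rot,s=None):
    s=s or ctrl.state();E=np.array(s['ee_rot'])
    return np.round(E.T@(np.array(pos)-s['tcp_pos']),4),np.round(R.from_matrix(E.T@rot).as_rotvec(),4)
E
python3 - <<'E'
from h import *
p=ctrl.camera('top');c=cam(p)
L=onplane([[121,141],[187,110],[228,208],[165,240]],.133,c);print(L.round(3))
print([np.linalg.norm(L[i]-L[i-1]).round(3) for i in range(4)])
B=onplane([[384,194],[404,206],[388,231],[370,218]],.04,c);print(B.round(3),B.mean(0),[np.linalg.norm(B[i]-B[i-1]).round(3) for i in range(4)])
for a,b in((L[0],L[3]),(L[1],L[2]),(L[1],L[0]),(L[2],L[3]),(B[1],B[2]),(B[0],B[3])): d=b-a;print(np.degrees(np.arctan2(d[1],d[0])))
print(ctrl.camera('wrist')['mount'])
a=np.radians(57);y=np.array([np.cos(a),np.sin(a),0]);z=np.array([0,0,-1.]);print(rel([.515,-.347,.20],np.c_[np.cross(y,z),y,z]))
E
```

```text
[[0.675 0.376 0.133]
 [0.766 0.208 0.133]
 [0.503 0.088 0.133]
 [0.419 0.242 0.133]]
[np.float64(0.289), np.float64(0.191), np.float64(0.288), np.float64(0.176)]
[[ 0.567 -0.338  0.04 ]
 [ 0.535 -0.392  0.04 ]
 [ 0.464 -0.344  0.04 ]
 [ 0.499 -0.296  0.04 ]] [ 0.5162411  -0.34244771  0.04      ] [np.float64(0.08), np.float64(0.063), np.float64(0.085), np.float64(0.059)]
-152.28971839628477
-155.39355967070622
118.25564686766921
118.68313573261777
146.13004242930035
148.88012192746632
[[ 2.71790147e-04 -9.71394373e-01 -2.37471890e-01  6.56506779e-02]
 [ 9.99999962e-01  2.75202929e-04  1.87793151e-05  9.01290617e-04]
 [ 4.71108388e-05 -2.37471887e-01  9.71394411e-01 -1.67207654e-01]
 [ 0.00000000e+00  0.00000000e+00  0.00000000e+00  1.00000000e+00]]
(array([-0.579 , -0.7746,  0.0186]), array([0.    , 0.    , 0.3531]))
```

Request:
step_arm(moves=[{"tx":-0.29,"ty":-0.39,"tz":0,"rz":0.17},{"tx":-0.579,"ty":-0.775,"tz":0.02,"rz":0.353},{"tx":-0.579,"ty":-0.775,"tz":0.02,"rz":0.353},{"tx":-0.579,"ty":-0.775,"tz":0.02,"rz":0.353},{"tx":-0.579,"ty":-0.775,"tz":0.02,"rz":0.353},{"tx":-0.579,"ty":-0.775,"tz":0.02,"rz":0.353},{"tx":-0.579,"ty":-0.775,"tz":0.02,"rz":0.353},{"tx":-0.579,"ty":-0.775,"tz":0.02,"rz":0.353},{"tx":-0.579,"ty":-0.775,"tz":0.02,"rz":0.353},{"tx":-0.579,"ty":-0.775,"tz":0.02,"rz":0.353}])

```text
invalid input at $.moves[0]: expected keys tx, ty, tz, rx, ry, rz, fingers
```

Request:
step_arm(moves=[{"tx":-0.579,"ty":-0.775,"tz":0.02,"rx":0,"ry":0,"rz":0.353,"fingers":50},{"tx":-0.579,"ty":-0.775,"tz":0.02,"rx":0,"ry":0,"rz":0.353,"fingers":50},{"tx":-0.579,"ty":-0.775,"tz":0.02,"rx":0,"ry":0,"rz":0.353,"fingers":50},{"tx":-0.579,"ty":-0.775,"tz":0.02,"rx":0,"ry":0,"rz":0.353,"fingers":50},{"tx":-0.579,"ty":-0.775,"tz":0.02,"rx":0,"ry":0,"rz":0.353,"fingers":50},{"tx":-0.579,"ty":-0.775,"tz":0.02,"rx":0,"ry":0,"rz":0.353,"fingers":50},{"tx":-0.579,"ty":-0.775,"tz":0.02,"rx":0,"ry":0,"rz":0.353,"fingers":50},{"tx":-0.579,"ty":-0.775,"tz":0.02,"rx":0,"ry":0,"rz":0.353,"fingers":50},{"tx":-0.579,"ty":-0.775,"tz":0.02,"rx":0,"ry":0,"rz":0.353,"fingers":50},{"tx":-0.579,"ty":-0.775,"tz":0.02,"rx":0,"ry":0,"rz":0.353,"fingers":50}])

```text
clock: 2.1
tcp_pos: [0.3253, 0.0778, 0.2088]
ee_rot: [[-0.839, 0.544, 0.002], [0.544, 0.839, 0.0], [-0.002, 0.001, -1.0]]
ft_force: [0.8, 0.6, -0.5]
opening: 0.5
```

```bash
cat > goto.py <<'E'
from h import *
a=np.radians(57);y=np.array([np.cos(a),np.sin(a),0]);z=np.array([0,0,-1.]);print(rel([.515,-.347,.20],np.c_[np.cross(y,z),y,z]),ctrl.state()['q'])
E
python3 goto.py
```

```text
(array([-0.3904, -0.253 ,  0.0091]), array([0.0011, 0.0015, 0.0002])) [-5.90767797e+00 -8.41519930e+00  1.14337076e+02  1.42777607e-02
  7.39715436e+01 -6.29213633e+01]
```

Request:
step_arm(moves=[{"tx":-0.39,"ty":-0.253,"tz":0.009,"rx":0,"ry":0,"rz":0,"fingers":50},{"tx":-0.39,"ty":-0.253,"tz":0.009,"rx":0,"ry":0,"rz":0,"fingers":50},{"tx":-0.39,"ty":-0.253,"tz":0.009,"rx":0,"ry":0,"rz":0,"fingers":50},{"tx":-0.39,"ty":-0.253,"tz":0.009,"rx":0,"ry":0,"rz":0,"fingers":50},{"tx":-0.39,"ty":-0.253,"tz":0.009,"rx":0,"ry":0,"rz":0,"fingers":50},{"tx":-0.39,"ty":-0.253,"tz":0.009,"rx":0,"ry":0,"rz":0,"fingers":50},{"tx":-0.39,"ty":-0.253,"tz":0.009,"rx":0,"ry":0,"rz":0,"fingers":50},{"tx":-0.39,"ty":-0.253,"tz":0.009,"rx":0,"ry":0,"rz":0,"fingers":50},{"tx":-0.39,"ty":-0.253,"tz":0.009,"rx":0,"ry":0,"rz":0,"fingers":50},{"tx":-0.39,"ty":-0.253,"tz":0.009,"rx":0,"ry":0,"rz":0,"fingers":50}])

```text
clock: 3.1
tcp_pos: [0.5151, -0.3496, 0.1982]
ee_rot: [[-0.837, 0.547, 0.0], [0.547, 0.837, -0.001], [-0.001, -0.001, -1.0]]
ft_force: [-0.2, 0.8, -0.2]
opening: 0.498
```

```bash
python3 goto.py
python3 - <<'E'
from h import *
s=ctrl.state();p=ctrl.camera('wrist');c=cam(p,s)
for t in('key','key_head','block'):
    print(t,[(np.round(d['point'],3).tolist(),round(d['p'],2)) for d in ctrl.boxes_of(p,t)[:2]])
cv2.imwrite('pics/w1.png',p['image'][...,::-1]); np.savez('w1.npz',K=c[0],R=c[1],o=c[2])
E
```

```text
(array([ 0.0015,  0.0021, -0.0018]), array([-0.001 ,  0.001 , -0.0026])) [-4.43881913e+01  2.29761836e+01  7.91910491e+01 -4.63585414e-02
  7.77647350e+01 -1.01229447e+02]
key [([0.514, -0.346, 0.085], 0.97)]
key_head [([0.518, -0.345, 0.086], 0.68)]
block [([0.509, -0.347, 0.036], 0.96)]
```

View pics/w1.png

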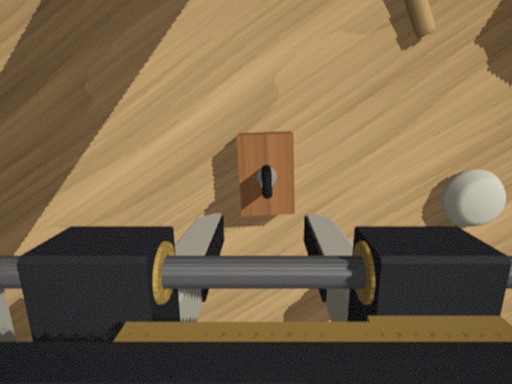

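The wrist view shows the block's top with corners near (237,133), (293,131), (294,213), (241,216), and the dark head at (267,182).

Run:
```python
from h import *
f=np.load('w1.npz');c=(f['K'],f['R'],f['o']);im=cv2.imread('pics/w1.png')
B=onplane([[238,134],[293,132],[294.5,213],[241,216]],.04,c);print(B.round(4),B.mean(0).round(4),[np.linalg.norm(B[i]-B[i-1]).round(3) for i in range(4)])
for a,b in((1,2),(0,3),(2,3),(1,0)):
    d=B[a]-B[b];print(np.degrees(np.arctan2(d[1],d[0])).round(1))
m=(im.max(2)<45).astype(np.uint8);m[:140]=0;m[212:]=0;m[:,:245]=0;m[:,290:]=0
v,u=np.nonzero(m);print(u.min(),u.max(),v.min(),v.max(),len(u))
for r in range(v.min(),v.max()+1,3): q=u[v==r];print(r,q.min(),q.max(),end='; ')
# predicted head corners for candidate pose
ctr=B.mean(0)
for z in(.044,.086):
  for yaw in(147,):
    a=np.radians(yaw);x=np.array([np.cos(a),np.sin(a),0]);y=np.array([-x[1],x[0],0])
    print(z,proj([np.array([ctr[0],ctr[1],z])+i*.014*x+j*.005*y for i in(-1,1) for j in(-1,1)],c).round(1).tolist())
```

```text
[[ 0.4639 -0.3477  0.04  ]
 [ 0.494  -0.2978  0.04  ]
 [ 0.5716 -0.3439  0.04  ]
 [ 0.5416 -0.3965  0.04  ]] [ 0.5178 -0.3465  0.04  ] [np.float64(0.092), np.float64(0.058), np.float64(0.09), np.float64(0.061)]
149.3
147.8
60.3
58.9
262 270 166 197 252
166 264 267; 169 262 269; 172 262 269; 175 262 270; 178 262 270; 181 262 270; 184 263 270; 187 262 270; 190 263 270; 193 263 270; 196 264 269; 0.044 [[271.2, 188.4], [262.1, 188.4], [271.3, 163.0], [262.0, 163.0]]
0.086 [[272.3, 199.0], [261.9, 199.0], [272.4, 170.3], [261.8, 170.3]]
```

Run:
```python
from h import *
a=np.radians(59);y=np.array([np.cos(a),np.sin(a),0]);z=np.array([0,0,-1.]);print(rel([.5174,-.3465,.050],np.c_[np.cross(y,z),y,z]))
```

```text
(array([-0.0045,  0.    ,  0.1488]), array([ 0.0006, -0.0015, -0.0351]))
```

Request:
step_arm(moves=[{"tx":-0.004,"ty":0,"tz":0.05,"rx":0,"ry":0,"rz":-0.035,"fingers":50},{"tx":-0.004,"ty":0,"tz":0.09,"rx":0,"ry":0,"rz":-0.035,"fingers":50},{"tx":-0.004,"ty":0,"tz":0.12,"rx":0,"ry":0,"rz":-0.035,"fingers":50},{"tx":-0.004,"ty":0,"tz":0.149,"rx":0,"ry":0,"rz":-0.035,"fingers":50},{"tx":-0.004,"ty":0,"tz":0.149,"rx":0,"ry":0,"rz":-0.035,"fingers":50},{"tx":-0.004,"ty":0,"tz":0.149,"rx":0,"ry":0,"rz":-0.035,"fingers":50}])

```text
clock: 3.9
tcp_pos: [0.5175, -0.3459, 0.0512]
ee_rot: [[-0.858, 0.514, -0.0], [0.514, 0.858, 0.0], [0.0, 0.0, -1.0]]
ft_force: [0.6, 0.7, 0.8]
opening: 0.499
```

Run:
```python
from h import *
a=np.radians(59);y=np.array([np.cos(a),np.sin(a),0]);z=np.array([0,0,-1.]);print(rel([.5174,-.3465,.050],np.c_[np.cross(y,z),y,z]))
```

```text
(array([-0.0002, -0.0006,  0.0012]), array([ 0.0002, -0.0004,  0.0013]))
```

Request:
step_arm(moves=[{"tx":0,"ty":0,"tz":0,"rx":0,"ry":0,"rz":0,"fingers":0},{"tx":0,"ty":0,"tz":0,"rx":0,"ry":0,"rz":0,"fingers":0},{"tx":0,"ty":0,"tz":0,"rx":0,"ry":0,"rz":0,"fingers":0},{"tx":0,"ty":0,"tz":0,"rx":0,"ry":0,"rz":0,"fingers":0},{"tx":0,"ty":0,"tz":0,"rx":0,"ry":0,"rz":0,"fingers":0},{"tx":0,"ty":0,"tz":0,"rx":0,"ry":0,"rz":0,"fingers":0},{"tx":0,"ty":0,"tz":0,"rx":0,"ry":0,"rz":0,"fingers":0},{"tx":0,"ty":0,"tz":0,"rx":0,"ry":0,"rz":0,"fingers":0}], squeeze=45)

```text
clock: 4.7
tcp_pos: [0.5176, -0.3472, 0.0507]
ee_rot: [[-0.857, 0.515, 0.0], [0.515, 0.857, -0.0], [-0.0, -0.0, -1.0]]
ft_force: [0.0, 0.8, 3.9]
opening: 0.104
```

Request:
step_arm(moves=[{"tx":0,"ty":0,"tz":-0.01,"rx":0,"ry":0,"rz":0,"fingers":0},{"tx":0,"ty":0,"tz":-0.025,"rx":0,"ry":0,"rz":0,"fingers":0},{"tx":0,"ty":0,"tz":-0.045,"rx":0,"ry":0,"rz":0,"fingers":0},{"tx":0,"ty":0,"tz":-0.075,"rx":0,"ry":0,"rz":0,"fingers":0},{"tx":0,"ty":0,"tz":-0.11,"rx":0,"ry":0,"rz":0,"fingers":0},{"tx":0,"ty":0,"tz":-0.15,"rx":0,"ry":0,"rz":0,"fingers":0},{"tx":0,"ty":0,"tz":-0.17,"rx":0,"ry":0,"rz":0,"fingers":0}])

```text
clock: 5.4
tcp_pos: [0.5184, -0.3478, 0.2247]
ee_rot: [[-0.857, 0.515, 0.004], [0.515, 0.857, -0.004], [-0.005, -0.001, -1.0]]
ft_force: [0.3, 0.2, 0.1]
opening: 0.102
```

```bash
cat > lk.py <<'E'
from h import *
def lock(P,yaw):
    a=np.radians(yaw);cx=np.array([np.cos(a),np.sin(a),0]);t=np.radians(35)
    z=-np.sin(t)*cx+np.cos(t)*np.array([0,0,1]);x=np.cos(t)*cx+np.sin(t)*np.array([0,0,1]);y=np.cross(z,x)
    return np.array(P),np.c_[x,y,z]
def tool(P,L,h,roll=0,sx=0,sy=0):
    # TCP at height h on lock axis; roll = clockwise rad of key x from lock x; tool x = -key x?, y closing
    Z=-L[:,2];ky=L[:,1]*np.cos(roll)+L[:,0]*np.sin(roll)  # key y after cw turn
    Y=-ky  # choose sign to match tool y ~ 21deg
    return P+L@np.array([sx,sy,h]),np.c_[np.cross(Y,Z),Y,Z]
E
python3 - <<'E'
from lk import *
print(ctrl.state()['q'])
P,L=lock([.665,.09,.085],117);print(L.round(2))
p,r=tool(P,L,.17);print(p,r.round(2),rel(p,r))
s=ctrl.state();pc=ctrl.camera('wrist');cv2.imwrite('pics/w2.png',pc['image'][...,::-1]);print([(d['point'],d['p']) for d in ctrl.boxes_of(pc,'key')[:1]])
E
```

```text
[-4.40821046e+01  2.20979539e+01  7.67972352e+01 -9.35599615e-04
  8.08092733e+01 -1.03099296e+02]
[[-0.37 -0.89  0.26]
 [ 0.73 -0.45 -0.51]
 [ 0.57 -0.    0.82]]
[0.7092677  0.00311974 0.22425585] [[-0.37  0.89 -0.26]
 [ 0.73  0.45  0.51]
 [ 0.57  0.   -0.82]] (array([ 1.710e-02,  3.991e-01, -2.000e-04]), array([-0.1704,  0.5999,  0.5414]))
[([0.5095, -0.3411, 0.2587], 0.75)]
```

View pics/w2.png

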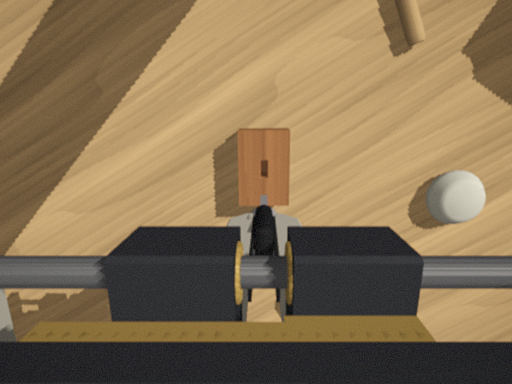

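The key hangs in the fingers and the slot at (264,168) is empty. Next I'll move to the lock.

Run:
```python
from lk import *
P,L=lock([.665,.09,.085],117)
p,r=tool(P,L,.19);print(p,rel(p,r))
```

```text
[ 0.71447567 -0.00710147  0.24063889] (array([ 0.0079,  0.3932, -0.0167]), array([-0.1703,  0.6023,  0.5416]))
```

Request:
step_arm(moves=[{"tx":0.008,"ty":0.393,"tz":-0.017,"rx":-0.17,"ry":0.602,"rz":0.542,"fingers":0},{"tx":0.008,"ty":0.393,"tz":-0.017,"rx":-0.17,"ry":0.602,"rz":0.542,"fingers":0},{"tx":0.008,"ty":0.393,"tz":-0.017,"rx":-0.17,"ry":0.602,"rz":0.542,"fingers":0},{"tx":0.008,"ty":0.393,"tz":-0.017,"rx":-0.17,"ry":0.602,"rz":0.542,"fingers":0},{"tx":0.008,"ty":0.393,"tz":-0.017,"rx":-0.17,"ry":0.602,"rz":0.542,"fingers":0},{"tx":0.008,"ty":0.393,"tz":-0.017,"rx":-0.17,"ry":0.602,"rz":0.542,"fingers":0},{"tx":0.008,"ty":0.393,"tz":-0.017,"rx":-0.17,"ry":0.602,"rz":0.542,"fingers":0},{"tx":0.008,"ty":0.393,"tz":-0.017,"rx":-0.17,"ry":0.602,"rz":0.542,"fingers":0},{"tx":0.008,"ty":0.393,"tz":-0.017,"rx":-0.17,"ry":0.602,"rz":0.542,"fingers":0},{"tx":0.008,"ty":0.393,"tz":-0.017,"rx":-0.17,"ry":0.602,"rz":0.542,"fingers":0}])

```text
clock: 6.5
tcp_pos: [0.7126, -0.0044, 0.235]
ee_rot: [[-0.368, 0.89, -0.269], [0.726, 0.456, 0.515], [0.581, -0.005, -0.814]]
ft_force: [-0.8, 0.0, -0.3]
opening: 0.103
```

Run:
```python
from lk import *
P,L=lock([.665,.09,.085],117)
p,r=tool(P,L,.19);print(rel(p,r),ctrl.state()['q'])
s=ctrl.state();pc=ctrl.camera('wrist');c=cam(pc,s);np.savez('w3.npz',K=c[0],R=c[1],o=c[2])
cv2.imwrite('pics/w3raw.png',pc['image'][...,::-1])
for t in('lock','keyway','key'):print(t,[(np.round(d['point'],4),round(d['p'],2)) for d in ctrl.boxes_of(pc,t)[:2]])
print(proj(P,c),proj(P-L[:,2]*.012,c))
cv2.imwrite('pics/w3.png',cv2.resize(pc['image'][...,::-1],None,fx=1.5,fy=1.5,interpolation=cv2.INTER_CUBIC))
```

```text
(array([ 0.0006,  0.0004, -0.0064]), array([-0.0054, -0.0088, -0.0016])) [-21.04324974  48.23251894  39.59369305  25.74256937 117.78184245
 -41.11738813]
lock [(array([0.6623, 0.0845, 0.0836]), 0.73)]
keyway [(array([0.6619, 0.092 , 0.0841]), 0.57)]
key [(array([ 0.718 , -0.0134,  0.2639]), 0.73)]
[[264.41154531 172.16619329]] [[264.43370914 170.370976  ]]
```

View pics/w3.png

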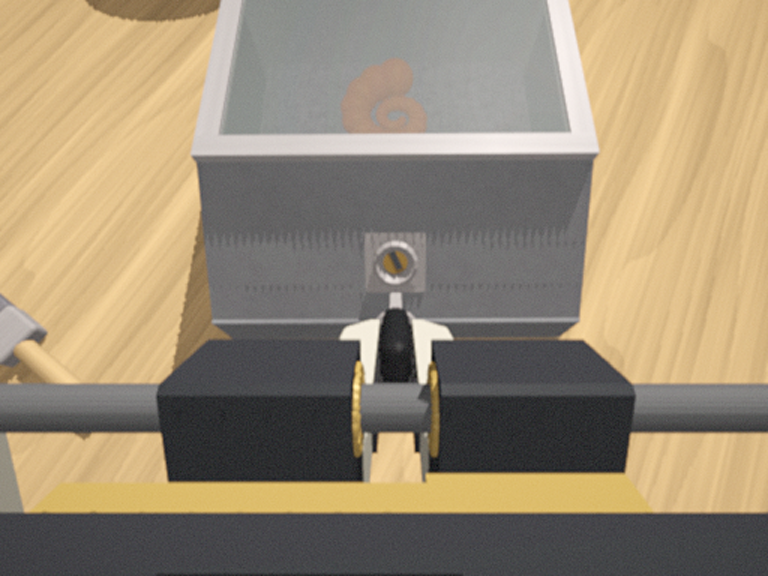

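The lock is in view at (264,175) in raw pixels. The brass plug is visible, and its dark slot leans to the upper left, which is counter-clockwise.

Run:
```python
from lk import *
im=cv2.imread('pics/w3raw.png')
cr=im[145:215,225:305];cv2.imwrite('pics/w3c.png',cv2.resize(cr,None,fx=8,fy=8,interpolation=cv2.INTER_CUBIC))
sub=im[160:190,248:280].astype(int);g=(sub[...,2]-sub[...,0]);
v,u=np.nonzero(g>35);print(len(u),u.min()+248,u.max()+248,v.min()+160,v.max()+160,u.mean()+248,v.mean()+160)
for r in range(5,25):print(r+160,' '.join('%3d'%x for x in sub[r,4:28].mean(1)))
```

```text
147 255 271 167 182 262.96598639455783 174.9251700680272
165 153 161 170 171 163 153 137 121 112 112 113 113 113 110 119 132 156 179 191 187 192 187 170 147
166 165 173 166 150 128 119 109 111 105 101 103 106 108 106 106 105 114 125 142 161 184 195 187 168
167 166 166 152 128 109 104 106 102 102  99  92 101 109 108 107 107 106  99 111 127 165 188 189 175
168 164 150 127 113 108 109 104  95  87  76  76  86 103 108 107 109 110 107 104 113 131 165 181 180
169 143 127 109 103 111 109  94  85  75  67  70  79 101 110 106 106 111 107 108 104 109 131 162 175
170 121 112 111 106 113 110 100  85  75  71  69  73  92 110 106 111 102 110 113 105 107 112 135 166
171 109 109 111 111 105 111 100  93  80  73  71  71  80  97 108 108 107 110 111 110 108 106 125 159
172 110 111 106 115 111 105 108  98  86  75  71  72  73  92 100 109 110 108 108 110 106 110 110 137
173 105 110 107 110 113 107 105 100  96  79  69  66  73  81  96 104 110 107 105 111 110 106 115 124
174 112 113 105 113 102 108 107 106  97  86  77  69  73  79  91 103 107 106 110 111 109 111 107 115
175 114 109 112 107 114 105 105 107 103  90
[... 256 characters left out ...]

178 156 121 113 112 105 106 106 107 110 100  97  81  75  70  76  76  93 102 106 112 113 112 122 126
179 164 130 122 107 102 106 106 107 103 108  96  90  77  80  81  81  86  98 103 108 114 118 130 130
180 167 147 147 125 108 101 102 109 108 105 105  92  82  79  84  88  92 104 112 110 114 120 133 129
181 164 169 168 149 117 118 108  99 104 105 104  98  92  87  92  98 103 109 118 112 116 124 132 122
182 153 178 189 175 153 161 141 112 102  99 103  99  97  94 100 100 108 114 113 116 120 142 133 117
183 142 176 194 192 182 194 192 155 119 100 103 109 117 106 104 110 109 112 112 124 133 151 131 112
184 123 152 182 190 195 208 220 206 172 135 116 131 160 139 132 130 129 124 127 146 149 139 119 118
```

View pics/w3c.png

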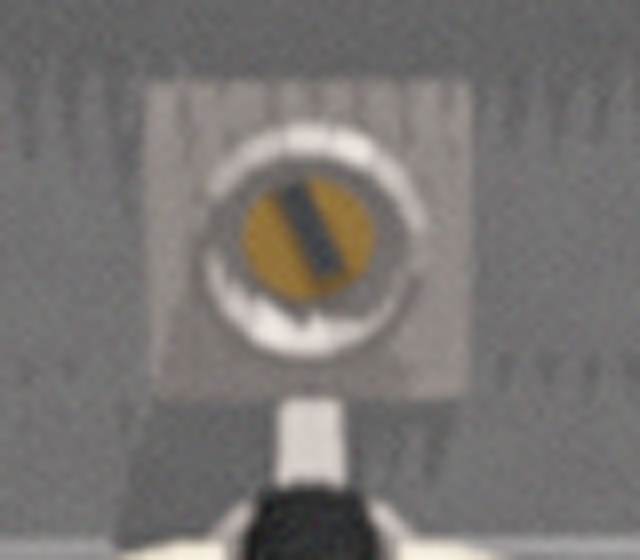

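Run:
```python
from lk import *
f=np.load('w3.npz');c=(f['K'],f['R'],f['o'])
P,L=lock([.665,.09,.085],117);th=np.linspace(0,2*np.pi,181)
for r,z in((.0148,0),(.0098,-.005),(.0098,-.012)):
    q=proj(P+np.c_[r*np.cos(th),r*np.sin(th),0*th+z]@L.T,c);print(z,q.min(0),q.max(0))
# lid front corners, panel bottom corners, case centre from lock
C=P-np.array([L[0,0],L[1,0],0])/np.hypot(*L[:2,0])*-.1136;a=np.radians(117);cx=np.array([np.cos(a),np.sin(a),0]);cy=np.array([-cx[1],cx[0],0])
print('C',C);k=lambda x,y,z:np.array([C[0],C[1],0])+cx*x+cy*y+[0,0,z]
print('lid',proj([k(-.0435,.15,.133),k(-.0435,-.15,.133)],c),'bot',proj([k(-.15,.15,.05),k(-.15,-.15,.05)],c))
print('obs lid',[193/1.5,156/1.5],[598/1.5,152/1.5],'bot',[215/1.5,320/1.5],[580/1.5,318/1.5])
# slot angle on plug plane
K,Rw,o=c
def hit(uv,z):
    d=Rw@np.linalg.inv(K)@np.r_[uv,1];n=L[:,2];t=n@(P+n*z-o)/(n@d);return L.T@(o+t*d-P)
e=[hit([225+288/8,145+188/8],-.012),hit([225+330/8,145+272/8],-.012)];print(e)
d=e[0]-e[1];print('ccw angle',np.arctan2(d[1],d[0]),'len',np.hypot(*d[:2]));print('ring c',hit([264.4,174.9],0))
print('plate corners',[hit([225+x/8,145+y/8],0).round(4) for x,y in((147,80),(472,80),(155,398),(470,398))])
```

```text
0 [251.81766561 159.64467085] [277.0111561  184.45184451]
-0.005 [256.19357802 163.24697704] [272.65077671 179.46044659]
-0.012 [256.35876879 162.35963848] [272.51100523 178.28523182]
C [0.61342668 0.19121834 0.085     ]
lid [[130.01103109  97.12238727]
 [399.40029196  96.70153061]] bot [[143.50633456 210.65570591]
 [385.9128692  210.77518564]]
obs lid [128.66666666666666, 104.0] [398.6666666666667, 101.33333333333333] bot [143.33333333333334, 213.33333333333334] [386.6666666666667, 212.0]
[array([ 0.00230058,  0.00415992, -0.012     ]), array([-0.01069114, -0.0022138 , -0.012     ])]
ccw angle 0.4560980795780548 len 0.014470978300838353
ring c [-3.26913116e-03  1.51061420e-05 -2.23865311e-17]
plate corners [array([0.0202, 0.0244, 0.    ]), array([ 0.0202, -0.0227, -0.    ]), array([-0.0274,  0.024 ,  0.    ]), array([-0.0274, -0.0231,  0.    ])]
```

Run:
```python
from lk import *
f=np.load('w3.npz');c=(f['K'],f['R'],f['o']);K,Rw,o=c
P,L=lock([.665,.09,.085],117.4)
uv=proj(P-L[:,2]*.012,c)[0]+[-.6,4.1]
d=Rw@np.linalg.inv(K)@np.r_[uv,1]; G=o+d*((.0852-.012*L[2,2]-o[2])/d[2]); P=G+L[:,2]*.012
print('P',P)
for h in(.19,.08):
    p,r=tool(P,L,h,-.456);print(h,p,rel(p,r))
```

```text
P [0.66687343 0.08474148 0.0852    ]
0.19 [ 0.71702578 -0.01201222  0.24083889] (array([-0.0026,  0.002 , -0.0067]), array([ 0.004 , -0.0066, -0.466 ]))
0.08 [0.68799021 0.04400308 0.15073216] (array([-0.0034,  0.0017,  0.1033]), array([ 0.004 , -0.0066, -0.466 ]))
```

Request:
step_arm(moves=[{"tx":-0.0035,"ty":0.0017,"tz":0.04,"rx":0.004,"ry":-0.007,"rz":-0.15,"fingers":0},{"tx":-0.0035,"ty":0.0017,"tz":0.07,"rx":0.004,"ry":-0.007,"rz":-0.3,"fingers":0},{"tx":-0.0035,"ty":0.0017,"tz":0.095,"rx":0.004,"ry":-0.007,"rz":-0.466,"fingers":0},{"tx":-0.0035,"ty":0.0017,"tz":0.11,"rx":0.004,"ry":-0.007,"rz":-0.466,"fingers":0},{"tx":-0.0035,"ty":0.0017,"tz":0.118,"rx":0.004,"ry":-0.007,"rz":-0.466,"fingers":0},{"tx":-0.0035,"ty":0.0017,"tz":0.118,"rx":0.004,"ry":-0.007,"rz":-0.466,"fingers":0},{"tx":-0.0035,"ty":0.0017,"tz":0.118,"rx":0.004,"ry":-0.007,"rz":-0.466,"fingers":0}])

```text
clock: 7.4
tcp_pos: [0.6851, 0.0519, 0.1399]
ee_rot: [[-0.731, 0.63, -0.262], [0.45, 0.734, 0.508], [0.513, 0.253, -0.82]]
ft_force: [0.4, -0.7, -0.6]
opening: 0.104
```

```bash
cat > chk.py <<'E'
from lk import *
import sys
P,L=lock([.6669,.0847,.0852],117.4);s=ctrl.state()
d=L.T@(np.array(s['tcp_pos'])-P);E=np.array(s['ee_rot'])
y=L.T@E[:,1];print('in lock mm',(d*1e3).round(2),'tip z',(d[2]*1e3-44.5).round(1),'cw roll',np.arctan2(-y[0],-y[1]).round(3),'tilt',(L.T@E[:,2]).round(3),'F lock',(L.T@np.array(s['ft_force'])).round(1),'T',(L.T@np.array(s['torque'])).round(2),'clk',s['clock'],'op',round(s['opening'],3))
E
python3 chk.py;python3 - <<'E'
from lk import *
s=ctrl.state();pc=ctrl.camera('wrist');c=cam(pc,s)
P,L=lock([.6669,.0847,.0852],117.4);print(proj(P,c),proj(s['tcp_pos']+np.array(s['ee_rot'])[:,2]*.0445,c))
cv2.imwrite('pics/w4.png',cv2.resize(pc['image'][130:250,180:340][...,::-1],None,fx=5,fy=5,interpolation=cv2.INTER_CUBIC))
E
```

```text
in lock mm [ 0.67 -1.04 66.26] tip z 21.8 cw roll -0.457 tilt [-0.002 -0.001 -1.   ] F lock [-1. -0. -0.] T [ 0.04  0.35 -0.  ] clk 7.4 op 0.104
[[260.79963611 198.48221002]] [[262.24180897 206.69131722]]
```

View pics/w4.png

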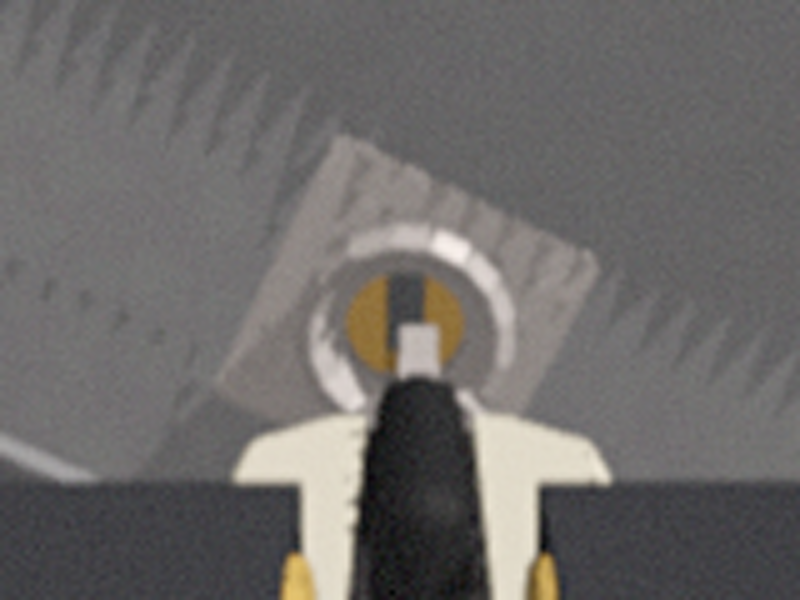

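The slot is upright at crop column 406, so it lines up with the key. The blade sits at column 419, about 2 mm too far along tool +y. I'll check the other direction by projection.

Run:
```python
from lk import *
s=ctrl.state();pc=ctrl.camera('wrist');c=cam(pc,s);E=np.array(s['ee_rot']);t=np.array(s['tcp_pos'])
f=lambda q:((q-[180,130])*5).round(0).tolist()
P,L=lock([.6669,.0847,.0852],117.4);th=np.linspace(0,2*np.pi,181)
for r,z in((.0098,-.005),(.0098,-.012)):
    q=proj(P+np.c_[r*np.cos(th),r*np.sin(th),0*th+z]@L.T,c);print(z,f(q.min(0)),f(q.max(0)))
print('tip',f(proj([t+E@[x,y,.0445] for x,y in((.0085,-.0025),(.0085,.0025),(0,0))],c)))
for dx,dy in((.001,0),(0,.001)): print(f(proj(P-L[:,2]*.012,c)),f(proj(P-L[:,2]*.012+E@[dx,dy,0],c)))
```

```text
-0.005 [343.0, 274.0] [463.0, 390.0]
-0.012 [345.0, 265.0] [462.0, 377.0]
tip [[394.0, 327.0], [428.0, 327.0], [411.0, 383.0]]
[[403.0, 322.0]] [[403.0, 316.0]]
[[403.0, 322.0]] [[409.0, 322.0]]
```

Request:
step_arm(moves=[{"tx":0,"ty":-0.002,"tz":0.01,"rx":0,"ry":0,"rz":0,"fingers":0},{"tx":0,"ty":-0.002,"tz":0.018,"rx":0,"ry":0,"rz":0,"fingers":0},{"tx":0,"ty":-0.002,"tz":0.024,"rx":0,"ry":0,"rz":0,"fingers":0},{"tx":0,"ty":-0.002,"tz":0.028,"rx":0,"ry":0,"rz":0,"fingers":0},{"tx":0,"ty":-0.002,"tz":0.031,"rx":0,"ry":0,"rz":0,"fingers":0},{"tx":0,"ty":-0.002,"tz":0.031,"rx":0,"ry":0,"rz":0,"fingers":0}])

```text
clock: 8.1
tcp_pos: [0.6748, 0.0677, 0.1128]
ee_rot: [[-0.731, 0.629, -0.265], [0.449, 0.735, 0.508], [0.514, 0.253, -0.819]]
ft_force: [-0.5, -0.0, -0.3]
opening: 0.108
```

```bash
python3 chk.py
```

```text
in lock mm [ 0.49  0.77 33.32] tip z -11.2 cw roll -0.458 tilt [-0.     0.001 -1.   ] F lock [ 0.   0.4 -0.3] T [-0.    0.34 -0.02] clk 8.1 op 0.108
```

Request:
step_arm(moves=[{"tx":0,"ty":0,"tz":0.002,"rx":0,"ry":0,"rz":0,"fingers":0},{"tx":0,"ty":0,"tz":0.004,"rx":0,"ry":0,"rz":0,"fingers":0},{"tx":0,"ty":0,"tz":0.006,"rx":0,"ry":0,"rz":0,"fingers":0},{"tx":0,"ty":0,"tz":0.006,"rx":0,"ry":0,"rz":0,"fingers":0}])

```text
clock: 8.5
tcp_pos: [0.6734, 0.0705, 0.108]
ee_rot: [[-0.731, 0.629, -0.264], [0.449, 0.735, 0.509], [0.514, 0.253, -0.82]]
ft_force: [-0.2, -0.2, -0.1]
opening: 0.105
```

```bash
python3 chk.py
```

```text
in lock mm [ 0.33  0.79 27.62] tip z -16.9 cw roll -0.458 tilt [-0.001  0.001 -1.   ] F lock [-0.1  0.3 -0. ] T [ 0.06  0.34 -0.04] clk 8.5 op 0.105
```

Request:
step_arm(moves=[{"tx":0,"ty":0,"tz":0.002,"rx":0,"ry":0,"rz":0,"fingers":0},{"tx":0,"ty":0,"tz":0.004,"rx":0,"ry":0,"rz":0,"fingers":0},{"tx":0,"ty":0,"tz":0.006,"rx":0,"ry":0,"rz":0,"fingers":0},{"tx":0,"ty":0,"tz":0.008,"rx":0,"ry":0,"rz":0,"fingers":0},{"tx":0,"ty":0,"tz":0.01,"rx":0,"ry":0,"rz":0,"fingers":0},{"tx":0,"ty":0,"tz":0.01,"rx":0,"ry":0,"rz":0,"fingers":0}])

```text
clock: 9.1
tcp_pos: [0.6706, 0.0757, 0.0998]
ee_rot: [[-0.731, 0.629, -0.264], [0.449, 0.735, 0.509], [0.514, 0.253, -0.819]]
ft_force: [0.1, 0.4, -0.1]
opening: 0.107
```

```bash
python3 chk.py
```

```text
in lock mm [ 0.38  0.84 17.5 ] tip z -27.0 cw roll -0.458 tilt [-0.     0.001 -1.   ] F lock [ 0.2 -0.2 -0.2] T [0.02 0.33 0.01] clk 9.1 op 0.107
```

In the slot freely. I'll push on until it meets the floor.

Request:
step_arm(moves=[{"tx":0,"ty":0,"tz":0.001,"rx":0,"ry":0,"rz":0,"fingers":0},{"tx":0,"ty":0,"tz":0.002,"rx":0,"ry":0,"rz":0,"fingers":0},{"tx":0,"ty":0,"tz":0.003,"rx":0,"ry":0,"rz":0,"fingers":0},{"tx":0,"ty":0,"tz":0.004,"rx":0,"ry":0,"rz":0,"fingers":0},{"tx":0,"ty":0,"tz":0.004,"rx":0,"ry":0,"rz":0,"fingers":0}])

```text
clock: 9.6
tcp_pos: [0.6702, 0.0769, 0.0977]
ee_rot: [[-0.732, 0.629, -0.263], [0.449, 0.735, 0.508], [0.513, 0.254, -0.82]]
ft_force: [0.0, -3.7, 4.8]
opening: 0.106
```

```bash
python3 chk.py
```

```text
in lock mm [ 0.26  0.65 15.07] tip z -29.4 cw roll -0.459 tilt [-0.002 -0.001 -1.   ] F lock [0.1 1.7 5.8] T [0.29 0.19 0.02] clk 9.6 op 0.106
```

Request:
step_arm(moves=[{"tx":0,"ty":0,"tz":0.001,"rx":0,"ry":0,"rz":0,"fingers":0},{"tx":0,"ty":0,"tz":0.002,"rx":0,"ry":0,"rz":0,"fingers":0},{"tx":0,"ty":0,"tz":0.002,"rx":0,"ry":0,"rz":0,"fingers":0}])

```text
clock: 9.9
tcp_pos: [0.6702, 0.077, 0.0975]
ee_rot: [[-0.732, 0.629, -0.261], [0.45, 0.735, 0.508], [0.511, 0.254, -0.821]]
ft_force: [0.3, -6.5, 12.8]
opening: 0.106
```

```bash
python3 chk.py
```

```text
in lock mm [ 0.24  0.61 14.91] tip z -29.6 cw roll -0.459 tilt [-0.003 -0.002 -1.   ] F lock [ 2.5  2.7 13.9] T [ 0.72 -0.11 -0.  ] clk 9.9 op 0.106
```

Request:
step_arm(moves=[{"tx":0,"ty":0,"tz":-0.001,"rx":0,"ry":0,"rz":0.1,"fingers":0},{"tx":0.0002,"ty":0,"tz":-0.001,"rx":0,"ry":0,"rz":0.2,"fingers":0},{"tx":0.0003,"ty":0,"tz":-0.001,"rx":0,"ry":0,"rz":0.3,"fingers":0},{"tx":0.0004,"ty":0.0001,"tz":-0.001,"rx":0,"ry":0,"rz":0.4,"fingers":0},{"tx":0.0005,"ty":0.0001,"tz":-0.001,"rx":0,"ry":0,"rz":0.5,"fingers":0},{"tx":0.0005,"ty":0.0001,"tz":-0.001,"rx":0,"ry":0,"rz":0.5,"fingers":0}])

```text
clock: 10.5
tcp_pos: [0.67, 0.0768, 0.0976]
ee_rot: [[-0.338, 0.904, -0.262], [0.749, 0.427, 0.507], [0.57, -0.024, -0.821]]
ft_force: [0.4, -5.3, 7.3]
opening: 0.101
```

```bash
python3 chk.py; python3 -c "
from h import *
print(ctrl.state()['q'])"
```

```text
in lock mm [ 0.2   0.91 14.95] tip z -29.6 cw roll 0.044 tilt [-0.003 -0.001 -1.   ] F lock [0.2 2.  8.8] T [0.63 0.36 0.08] clk 10.5 op 0.101
[-16.35009324  45.74861957  63.28594524  24.53685639  96.00366826
 -44.09471777]
```

Low forces and a torque of about 0.08 N·m. I'll keep turning to about 0.65 rad, then check.

Request:
step_arm(moves=[{"tx":0.0001,"ty":0,"tz":0,"rx":0,"ry":0,"rz":0.1,"fingers":0},{"tx":0.0002,"ty":0.0001,"tz":0,"rx":0,"ry":0,"rz":0.2,"fingers":0},{"tx":0.0003,"ty":0.0002,"tz":0,"rx":0,"ry":0,"rz":0.3,"fingers":0},{"tx":0.0003,"ty":0.0003,"tz":0,"rx":0,"ry":0,"rz":0.4,"fingers":0},{"tx":0.0003,"ty":0.0004,"tz":0,"rx":0,"ry":0,"rz":0.5,"fingers":0},{"tx":0.0003,"ty":0.0005,"tz":0,"rx":0,"ry":0,"rz":0.6,"fingers":0},{"tx":0.0003,"ty":0.0005,"tz":0,"rx":0,"ry":0,"rz":0.6,"fingers":0}])

```text
clock: 11.2
tcp_pos: [0.6703, 0.0769, 0.0976]
ee_rot: [[0.231, 0.937, -0.262], [0.859, -0.07, 0.507], [0.456, -0.342, -0.821]]
ft_force: [-0.1, -7.3, 7.9]
opening: 0.105
```

```bash
python3 chk.py
```

```text
in lock mm [ 0.18  0.59 14.95] tip z -29.5 cw roll 0.644 tilt [-0.004 -0.001 -1.   ] F lock [-0.7  3.4 10.2] T [0.79 0.49 0.03] clk 11.2 op 0.105
```

Request:
step_arm(moves=[{"tx":0,"ty":0,"tz":0,"rx":0,"ry":0,"rz":0.1,"fingers":0},{"tx":0,"ty":0.0001,"tz":0,"rx":0,"ry":0,"rz":0.2,"fingers":0},{"tx":0,"ty":0.0002,"tz":0,"rx":0,"ry":0,"rz":0.3,"fingers":0},{"tx":0,"ty":0.0003,"tz":0,"rx":0,"ry":0,"rz":0.36,"fingers":0},{"tx":0,"ty":0.0003,"tz":0,"rx":0,"ry":0,"rz":0.36,"fingers":0},{"tx":0,"ty":0.0003,"tz":0,"rx":0,"ry":0,"rz":0.36,"fingers":0}])

```text
clock: 11.8
tcp_pos: [0.6705, 0.0769, 0.0974]
ee_rot: [[0.545, 0.797, -0.262], [0.78, -0.367, 0.507], [0.308, -0.48, -0.821]]
ft_force: [-0.6, -7.1, 6.8]
opening: 0.106
```

```bash
python3 chk.py
python3 - <<'E'
from h import *
ims=[]
for n in('side','wrist'):
    p=ctrl.camera(n);ims.append(p['image'])
    print(n,[[(np.round(d['point'],3).tolist(),round(d['p'],2)) for d in ctrl.boxes_of(p,t)[:1]] for t in('lid','lid_edge')])
cv2.imwrite('pics/s5.png',np.vstack([cv2.resize(ims[0][80:260,100:360],None,fx=1.5,fy=1.5),cv2.resize(ims[1],(390,292))])[...,::-1])
E
```

```text
in lock mm [-1.000e-02  4.200e-01  1.496e+01] tip z -29.5 cw roll 1.002 tilt [-0.004 -0.001 -1.   ] F lock [-1.   3.8  9.1] T [ 0.88  0.53 -0.06] clk 11.8 op 0.106
side [[([0.582, 0.218, 0.149], 0.82)], [([0.584, 0.213, 0.149], 0.9)]]
wrist [[([0.624, 0.162, 0.15], 0.91)], [([0.623, 0.159, 0.156], 0.89)]]
```

View pics/s5.png

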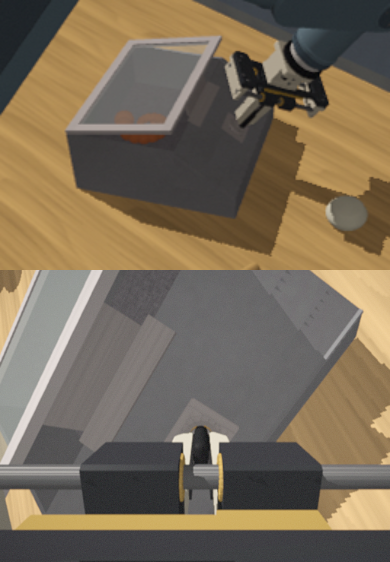

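The lid has sprung up; its edge reads about 0.15 m against 0.133 m when shut. I'll relax the push, release and withdraw along the axis.

Request:
step_arm(moves=[{"tx":0,"ty":0,"tz":-0.001,"rx":0,"ry":0,"rz":-0.03,"fingers":0},{"tx":0,"ty":0,"tz":-0.001,"rx":0,"ry":0,"rz":-0.03,"fingers":40},{"tx":0,"ty":0,"tz":-0.001,"rx":0,"ry":0,"rz":-0.03,"fingers":40},{"tx":0,"ty":0,"tz":-0.001,"rx":0,"ry":0,"rz":-0.03,"fingers":40},{"tx":0,"ty":0,"tz":-0.001,"rx":0,"ry":0,"rz":-0.03,"fingers":40},{"tx":0,"ty":0,"tz":-0.001,"rx":0,"ry":0,"rz":-0.03,"fingers":40},{"tx":0,"ty":0,"tz":-0.006,"rx":0,"ry":0,"rz":-0.03,"fingers":40},{"tx":0,"ty":0,"tz":-0.015,"rx":0,"ry":0,"rz":-0.03,"fingers":40}])

```text
clock: 12.9
tcp_pos: [0.6735, 0.0713, 0.1086]
ee_rot: [[0.52, 0.812, -0.265], [0.791, -0.341, 0.509], [0.322, -0.474, -0.819]]
ft_force: [1.0, -0.2, 0.2]
opening: 0.399
```

Request:
step_arm(moves=[{"tx":0,"ty":0,"tz":-0.02,"rx":0,"ry":0,"rz":0,"fingers":40},{"tx":0,"ty":0,"tz":-0.05,"rx":0,"ry":0,"rz":0,"fingers":40},{"tx":0,"ty":0,"tz":-0.08,"rx":0,"ry":0,"rz":0,"fingers":40},{"tx":0,"ty":0,"tz":-0.11,"rx":0,"ry":0,"rz":0,"fingers":40},{"tx":0,"ty":0,"tz":-0.14,"rx":0,"ry":0,"rz":0,"fingers":40},{"tx":0,"ty":0,"tz":-0.14,"rx":0,"ry":0,"rz":0,"fingers":40},{"tx":0,"ty":0,"tz":-0.14,"rx":0,"ry":0,"rz":0,"fingers":40}])

```text
clock: 13.6
tcp_pos: [0.7111, -0.0006, 0.2236]
ee_rot: [[0.521, 0.812, -0.262], [0.79, -0.342, 0.508], [0.323, -0.472, -0.82]]
ft_force: [0.5, -0.0, 0.2]
opening: 0.395
```

```bash
python3 chk.py
python3 - <<'E'
from lk import *
ims=[];P,L=lock([.6669,.0847,.0852],117.4);print('expect head',P+L[:,2]*.029)
for n in('side','wrist'):
    p=ctrl.camera(n);ims.append(p['image'])
    print(n,{t:[(np.round(d['point'],3).tolist(),round(d['p'],2)) for d in ctrl.boxes_of(p,t)[:1]] for t in('lid_edge','key_head','brush','jar','rock')})
cv2.imwrite('pics/s6.png',np.vstack([cv2.resize(ims[0][60:330,100:430],(396,324)),cv2.resize(ims[1][:260],(396,201))])[...,::-1])
E
```

```text
in lock mm [6.5000e-01 3.0000e-02 1.6848e+02] tip z 124.0 cw roll 0.972 tilt [-0.002 -0.001 -1.   ] F lock [-0.1 -0.4  0.3] T [ 0.13  0.29 -0.1 ] clk 13.6 op 0.395
expect head [0.67455483 0.06993233 0.10895541]
side {'lid_edge': [([0.58, 0.215, 0.148], 0.9)], 'key_head': [([0.674, 0.072, 0.108], 0.73)], 'brush': [([0.359, -0.114, 0.019], 0.56)], 'jar': [([0.686, -0.325, 0.061], 0.83)], 'rock': [([0.669, -0.162, 0.032], 0.8)]}
wrist {'lid_edge': [([0.612, 0.182, 0.155], 0.61)], 'key_head': [([0.684, 0.065, 0.12], 0.94)], 'brush': [], 'jar': [([0.665, 0.093, 0.087], 0.74)], 'rock': []}
```

View pics/s6.png

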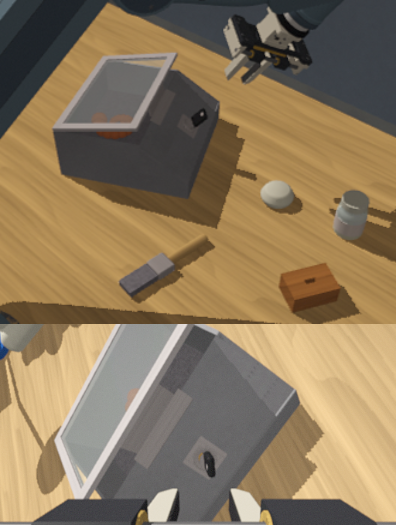

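The key stands in the lock at (199,117), and its head is where a fully seated key should be. The lid is up, the gripper is empty and clear, and the bystanders haven't moved. Handing in.

```bash
python3 -c "
from bench import ctrl
print(ctrl.hand_in())"
```

```text
the job is handed in; nothing more can be done
None
```

I took the key from its block and pushed it home in the lock. I then turned it about 1.46 rad clockwise, from the slot's rest angle of about −0.46 rad to about +1.0 rad. The lid sprang up, and I let go, backed off along the lock's axis and handed in at about 14 s of the 61 s allowed.

Last checks:
- **Key:** the side camera put its head at (0.674, 0.072, 0.108), within about 2 mm of where a fully seated key should be. It had met the slot floor at about −29.5 mm, against 30 mm nominal. The wrist camera's network put the head about 15 mm off, which I put down to parallax, since its picture shows the key in the lock.
- **Lid:** it is visibly raised. The networks put its edge at 0.148 to 0.155 m, against 0.133 m when shut. I did not measure its angle.
- **Bystanders:** the side camera found the brush, jar and stone within 5 mm of where they started, about the networks' accuracy. A "jar" the wrist camera reported at the lock was a false detection.
- **Forces:** the highest reading I took was about 14 N, well below the limits. After release the arm's force reading was near zero.

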